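# Hook a small shelf into slotted uprights and lock it

### The arm

A 6-joint arm with a two-finger parallel gripper is mounted at the origin on a cart in front of the work surface, level with it; the furniture and walls round the work are solid. World frame = base frame: x ahead of the robot, y to its left, z up, the work surface at z = 0. Lengths are in m, angles in rad, forces in N, time in s.
With the tool pointing down it reaches from about 0.25 to 0.85 m from the base axis. Payload 12.5 kg.
Tool frame: the origin (TCP) lies at the very end of the fingers, on their centre line; the grasp point (between the pads) lies manip.tcp_to_grasp behind it (manip.tcp_to_grasp is the distance from the TCP to the grasp point, in m); z points along the fingers, y is the line along which they close (so a half turn about z gives the same grasp; the last joint's range is limited). The gripper opens to 93 mm and grips with 3 to 60 N. Pads are 15 mm wide; open, the fingers measure 128 mm over their backs; the gripper's body (75 mm by 188 mm) begins 65 mm behind the grasp point.
Start: joints at [-1.335, 0.351, 1.652, -0, 1.139, -0.085], TCP at [0.173, -0.522, 0.219] pointing down, gripper open.
Joint ranges: [-2.75, 2.75], [-0.79, 2.1], [0.01, 2.65], [-1.57, 4.71], [0.07, 3.14], [-2.87, 2.87]. Speed limits (rad/s): [2.22, 2.22, 2.79, 3.14, 3.14, 3.14].

### API

Orientations are given as a rotation vector (axis times angle).
In Python, from plant import manip gives the robot as it stands. The module is installed in compiled form; this text tells all that it offers.
- The arm moves only by the shell command python3 -m inch 'ROWS' [OPENING] [FORCE]. ROWS is JSON, a list of rows, each a list of 2 entries, a list of its own where there are three numbers: the shift along the world's x, y, z in units of 50 mm (1.0 is 50 mm), then the turn about the world's z in units of 8 degrees (1.0 is 8 degrees). A call has exactly 5 rows; each row is the pose to reach, as a shift and turn from the pose commanded when the call began; what a row does not reach only later rows make up. A row lasts 1/10 s, in which the tool goes at most 50 mm and 8.59 degrees, less where a joint would pass 70% of its speed; a pose out of reach is approached as far as the arm can. A call with a gripper value outside its range is refused whole. OPENING is the opening, from 0 (shut) to 1 (fully open), set as the call begins (- or left out, the last holds). The fingers move at their own pace and stop on an object; FORCE is the grip in N (left out, the last holds). Time passes only in rows, so rows that repeat a pose let the fingers close, or fill a call up. It gives the time, the measured TCP pose, the force, the opening and the grip force at its end, in the units of the state.
- manip.get_state(): the state, without advancing time (a new reading comes with each control period).
- manip.get_image(name): name is "side" or "top"; returns the picture (420x560x3 uint8, blue, green, red); there is no depth.
- manip.get_calibration(name): a dict with "intrinsics" (3x3 intrinsics, pixels), "D" ([k1, k2, p1, p2, k3] as OpenCV has them; the pictures are not rectified), "pose" (4x4, takes a point from camera to world coordinates). Camera axes: x right, y down, z forward; pixel columns grow to the right and rows downward; lengths in m; the calibration is good to about 2 mm. A picture is of the moment at which its call begins. get_calibration takes no time and is no camera call.
- manip.finish_job(): hands the job in; it is judged then, once.
The state is a dict: "time_s": time; "qpos": joint angles; "qvel": joint speeds; "joint_torque": joint torques, N m; "tcp_pos": TCP position; "orientation": TCP orientation; "wrist_force": force on the tool from outside, world axes, zero at the start; "torque": the same for the moment, N m; "opening": finger opening in m; "finger_force": force on a finger pad.
Only numpy, scipy, OpenCV 4.12 (cv2) and the standard library are available. Lean on these libraries where they do the work, as an engineer would, in place of code of your own. Each camera call takes 0.05 s, during which the arm holds its last target. There are 200 camera calls.

### The job

Pick up the small blue shelf, put its two hooks into the top pair of slots of the slotted uprights on the stand, and press it down until the sprung latch snaps over it, so that it stays locked, level and flat against the uprights when you let go. The uprights are clamped at no fixed height, so feel for the slots, and never press the shelf against the stand with more than 25 N. Leave the two jars and the vial where they stand.

Things in the scene. Friction and masses are not known exactly. Their poses are not given: they have to be found in the camera images.
- stand: Fixed stand: black foot plate 120x170x12 mm, two black sockets (to 56 mm high) holding two aluminium slotted uprights centred at y = -28 and +28 mm, each 30 mm wide. Origin on the worktop under the uprights' flat front face (the plane x = 0), half-way between them; x level, into the stand (the shelf comes on in +x), z up. The uprights do not yield in use.
- slot_low (a point): Point on the plane of the uprights' front face, midway between them, 117 mm over the worktop: the LOWEST height the lower edge of the top slots can have. The uprights are clamped anew each time, so that edge is anywhere from here to 34 mm higher; find it by eye or feel. Each upright has a top slot and another 50 mm below it; only the top pair has the latch.
- slot_high (a point): Same, 151 mm over the worktop: the HIGHEST the lower edge of the top slots can be. Slots are 9 mm wide, 26 mm high, in a 4 mm face plate with 14 mm free behind; the uprights end 38 mm above the edge. Between the uprights is a 26 mm gap with the sprung latch roller and, below, the seat pin.
- shelf: Blue metal hook-on shelf, 0.16 kg, standing on the worktop. Origin at the centre of its underside; x to its back (hooks), z up. Floor plate x -60 to 62.5, y -50 to 50 mm, 5 mm thick, front lip 13 mm high; back plate 50 mm high. Seated, its underside is 38 mm below the slots' lower edge; the hooks can enter only when it is 14 to 18 mm higher than that.
- shelf_grip (a point): Where to grip the shelf: centre of the black rubber faces of its upright middle rib, 36 mm above the underside. The rib is 10 mm thick across y, runs from x = -35 mm to the back plate and stands from the floor plate (5 mm) up to 50 mm; 45 mm free on either side. Axes as the shelf's.
- shelf_back (a point): Point on the shelf's rear face (62.5 mm behind its origin), in the middle, 38 mm over the underside: the height of the undersides of the hook arms. Rear face touches the uprights when hooked; this point is level with the slots' lower edge when seated, and 14 to 18 mm above it when the hooks can enter. Axes as the shelf's.
- hook_left (a point): Lower end of the left hook's lip. Both hooks are steel, 5.5 mm wide, at y = +28 and -28 mm: an arm (38 to 46 mm over the underside) sticks out 12 mm behind the rear face, and a lip, 6 to 12 mm behind the face, hangs 14 mm below the arm. Put in level, then lowered, the lips go down behind the face plate until the arms rest on the slots' lower edges.
- hook_right (a point): Lower end of the right hook's lip, as the left one, at y = -28 mm.
- shelf_nose (a point): Wedge nose (6 mm out, 12 mm wide) in the middle of the rear face, over which the latch snaps; a foot below it presses the seat pin. Over the last 12 mm of travel the sprung latch and pin resist with a force rising to some 7 to 14 N, then it gives way and snaps about 3 mm before the seat, which is hard. Locked, it has 1.5 mm play upward and sags by about 0.06 rad.
- seat_pin (a joint): Sprung pin with orange head between the uprights: its travel in m, 0 when free, growing as the shelf's foot presses it down over the last 7 mm. 0.007 with the shelf pressed on its seat, about 0.0055 when locked and let go; if not locked, the springs (pin: 2.4 to 4 N) lift the shelf to a reading below 0.004.
- jar_a: Bystander: specimen jar with red cap, 48 mm wide, 70 mm high, origin at the centre of its base; beside the stand.
- jar_b: Bystander: wide jar with white cap, 50 mm wide, 77 mm high, origin at the centre of its base; beside the stand.
- vial: Bystander: sample vial with white cap, 30 mm wide, 84 mm high, origin at the centre of its base; on the open worktop.

How it is judged:
On the way:
1. the shelf is held up level with its rear face against the uprights and both hooks through the slots, not yet pressed down (x of shelf_back in the frame of stand between -0.0045 and 0.003 m and y of shelf_back in the frame of stand between -0.004 and 0.004 m and angle between the x axis of shelf and the x axis of stand, either way round below 0.1 rad and angle between shelf's own z axis and vertical below 0.1 rad and height (world z) of shelf above 0.085 m and value of joint seat_pin below 0.004 m), for 0.1 s.
At the end, for the whole second after the job is handed in: The shelf hangs locked in the top slots: the seat pin is held down by more than 4.5 mm without the robot, the rear face is within 4.5 mm of the uprights' face and 4 mm of the middle, turned and tilted by less than 0.1 rad, at rest; jars and vial upright where they stood (x of shelf_back in the frame of stand between -0.0045 and 0.003 m and y of shelf_back in the frame of stand between -0.004 and 0.004 m and angle between the x axis of shelf and the x axis of stand, either way round below 0.1 rad and angle between shelf's own z axis and vertical below 0.1 rad and value of joint seat_pin above 0.0045 m and height (world z) of shelf above 0.072 m and linear speed of shelf below 0.02 m/s); the robot touches nothing.
It fails at once if the robot presses the shelf against the stand with more than 25 N (contact force between shelf and stand above 25 N and contact force between the fingers and shelf above 20 N).
It fails at once if the red-capped specimen jar is moved by more than 25 mm or tipped (distance of jar_a from where it was at the start of the episode above 0.025 m or angle between jar_a's own z axis and vertical above 0.3 rad).
It fails at once if the white-capped wide jar is moved by more than 25 mm or tipped (distance of jar_b from where it was at the start of the episode above 0.025 m or angle between jar_b's own z axis and vertical above 0.3 rad).
It fails at once if the sample vial is moved by more than 25 mm or tipped (distance of vial from where it was at the start of the episode above 0.025 m or angle between vial's own z axis and vertical above 0.3 rad).
It also fails if it takes over 58 s, if anything falls off the work surface, if the arm or the gripper's body presses on something with over 40 N, if the wrist force passes 120 N, or if a joint passes its speed limit or range.

## Working session

There is one attempt and no reset: what is moved stays moved. The work goes in short steps, Python scripts to look and compute and a shell command to move; the robot and the scene stay as the last step left them, time stands still between calls to the robot, and variables do not carry over. Pictures are saved under pics/ and viewed, at most 10 in all, crops included, and the job is handed in when it is done.

```bash
mkdir -p pics
python3 - <<'E'
from plant import manip
import cv2
print(manip.get_state(), manip.tcp_to_grasp)
for n in("side","top"):
    cv2.imwrite(f"pics/{n}0.png",manip.get_image(n)); c=manip.get_calibration(n); print(n,c)
E
```

```text
{'time_s': 0.0, 'qpos': array([-1.33458553e+00,  3.51188883e-01,  1.65234995e+00,  2.73681808e-05,
        1.13910812e+00, -8.46087701e-02]), 'qvel': array([-3.41033880e-04,  8.66376765e-04, -1.00805427e-05, -8.69214047e-04,
       -8.57591722e-04, -8.59084712e-04]), 'joint_torque': array([-1.06805726e-04, -4.97329259e+01, -2.85258472e+01,  7.00368430e-02,
        2.58335739e-02, -1.26438158e-04]), 'tcp_pos': array([ 0.17339327, -0.52162789,  0.21815555]), 'orientation': array([-3.10022386e+00, -5.01597811e-01,  8.64599688e-05]), 'wrist_force': array([ 0.62469311,  0.54811624, -0.63625575]), 'torque': array([-0.02325393, -0.02711373,  0.02246265]), 'finger_force': 0.0, 'opening': 0.0925850723880027} 0.0188
side {'intrinsics': array([[519.25709168,   0.        , 285.76251803],
       [  0.        , 519.25709168, 206.40179957],
       [  0.        ,   0.        ,   1.        ]]), 'D': array([0.04370051, 0.        , 0.        , 0.        , 0.        ]), 'pose': array([[-0.99117255, -0.03586784,  0.12763411,  0.42292045],
       [-0.13151007,  0.38794753, -0.91225096,  1.09836906],
       [-0.01679486, -0.92098328, -0.38923993,  0.56567126],
       [ 0.        ,  0.        ,  0.        ,  1.        ]])}
top {'intrinsics': array([[405.22662512,   0.        , 280.83153805],
       [  0.        , 405.22662512, 211.05874058],
       [  0.        ,   0.        ,   1.        ]]), 'D': array([-0.06321842,  0.        ,  0.        ,  0.        ,  0.        ]), 'pose': array([[ 1.35556598e-02, -9.93303442e-01,  1.14736727e-01,
         4.70459865e-01],
       [-9.99907388e-01, -1.36047724e-02,  3.55048919e-04,
         7.43565609e-02],
       [ 1.20829574e-03, -1.14730914e-01, -9.93395871e-01,
         1.01094429e+00],
       [ 0.00000000e+00,  0.00000000e+00,  0.00000000e+00,
         1.00000000e+00]])}
```

View pics/side0.png

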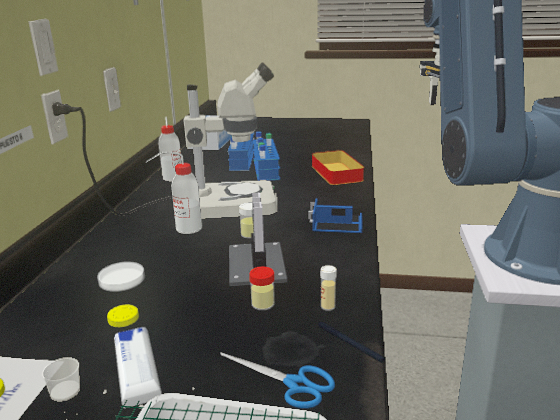

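View pics/top0.png

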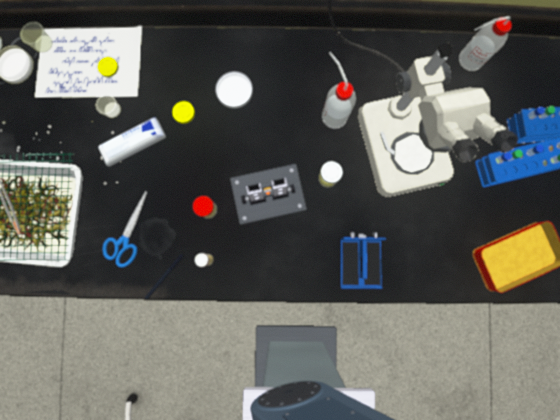

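The side view shows the stand at (257,260), the shelf at (337,217), jar_a at (262,288), jar_b behind the stand at (247,220) and the vial at (328,288). In the top view the stand is at (268,192), the shelf at (362,262), the red jar at (204,206), the white jar at (331,173) and the vial at (203,260). I'll enlarge both.

Run:
```python
import cv2
a=cv2.imread("pics/top0.png"); b=cv2.imread("pics/side0.png")
cv2.imwrite("pics/topc.png",cv2.resize(a[155:305,215:395],None,fx=4,fy=4,interpolation=cv2.INTER_CUBIC)[:600])
cv2.imwrite("pics/sidec.png",cv2.resize(b[180:290,220:370],None,fx=5,fy=5,interpolation=cv2.INTER_CUBIC))
```

```text
(no output)
```

View pics/topc.png

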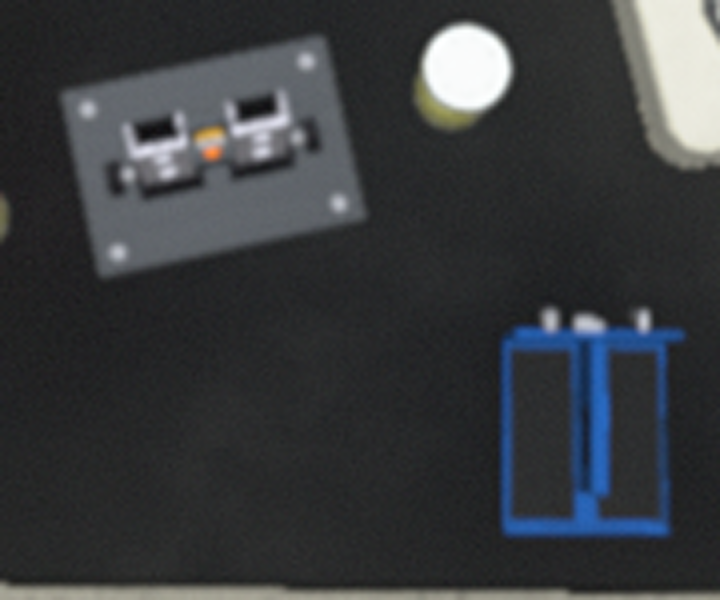

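View pics/sidec.png

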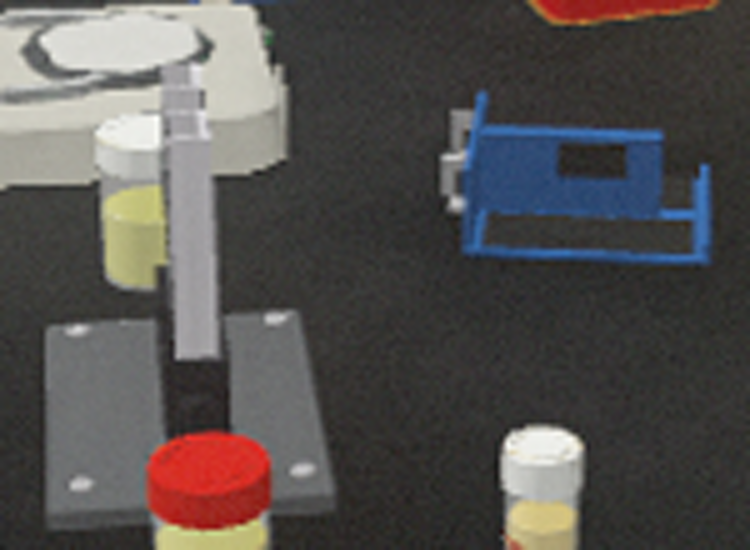

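Top crop: foot plate corners are at (62,92), (325,37), (367,217), (100,278). The shelf's rear top edge runs (515,328)-(683,328), the lip edge (502,535)-(668,535), and the rib top (592,340)-(602,495). Side crop: the near upright's front top corner is at (212,137), the shelf floor's near edge runs (464,253)-(709,263), and the rib's front top corner is at (662,132).

```bash
cat > h.py <<'E'
import cv2, numpy as np
from scipy.optimize import least_squares
from plant import manip
C={n:manip.get_calibration(n) for n in("side","top")}
def proj(n,P):
    c=C[n]; T=np.linalg.inv(c["pose"])
    return cv2.projectPoints(np.float64(P).reshape(-1,1,3),cv2.Rodrigues(T[:3,:3])[0],T[:3,3],c["intrinsics"],c["D"])[0][:,0]
def W(p,L):
    x,y,a=p[:3]; L=np.float64(L); c,s=np.cos(a),np.sin(a)
    return np.c_[x+c*L[:,0]-s*L[:,1], y+s*L[:,0]+c*L[:,1], L[:,2]]
tc=lambda q:np.float64(q)/4+[215,155]-.375
sc=lambda q:np.float64(q)/5+[220,180]-.4
E
python3 - <<'E'
from h import *
mm=1e-3
L=np.array([[-60,50,7],[-60,-50,7],[62.5,50,50],[62.5,-50,50],[60,0,50],[-35,0,50]])*mm
qt=tc([[502,535],[669,535],[515,328],[683,328],[597,338],[602,495]])
Ls=np.array([[-60,50,0],[62.5,50,0],[-35,0,50]])*mm; qs=sc([[709,263],[464,253],[662,132]])
f=lambda p:np.r_[(proj("top",W(p,L))-qt).ravel(),(proj("side",W(p,Ls))-qs).ravel()]
r=least_squares(f,[.46,-.12,0],x_scale=.1,loss="soft_l1"); print("shelf",r.x,np.round(f(r.x),1))
def g(p):
    o=p[3]
    A=np.array([[60,85,12],[60,-85,12],[-60,-85,12],[-60,85,12]])*mm+[o,0,0]
    top=p[4]; B=np.array([[0,.043,top],[0,.013,top]])
    bp=np.array([[-.06+o,.085,.012],[.06+o,.085,.012]])
    return np.r_[(proj("top",W(p,A))-tc([[62,92],[325,37],[367,217],[100,278]])).ravel(),
     (proj("side",W(p,B))-sc([[212,137],[207,112]])).ravel(),(proj("side",W(p,bp))-sc([[333,495],[47,513]])).ravel()]
r=least_squares(g,[.63,.1,.2,0,.17],x_scale=.1,loss="soft_l1"); print("stand",r.x,np.round(g(r.x),1))
print("front top pts in top crop",(proj("top",W(r.x,[[0,.043,r.x[4]],[0,.013,r.x[4]],[0,-.013,r.x[4]],[0,-.043,r.x[4]]]))-[215,155])*4)
st=manip.get_state();R=cv2.Rodrigues(st["orientation"])[0];print("tool y yaw",np.degrees(np.arctan2(R[1,1],R[0,1])))
E
```

```text
shelf [ 0.45917476 -0.12518601  0.00801715] [ 1.  -0.4 -0.1 -0.4  0.   0.5 -0.1  0.6  0.5 -0.9 -0.1  0.2  0.2  1.
 -0.2  1.1  0.2  0.4]
stand [0.61478038 0.10410645 0.22966791 0.01543806 0.15544217] [-0.4 -0.1 -0.  -0.6  0.1  0.6 -0.2 -0.1 -0.1  0.3  0.1 -0.3  0.8 -0.6
 -0.4 -0.4]
front top pts in top crop [[130.72920602 155.98896923]
 [185.63969883 144.08494841]
 [233.17415442 133.79189371]
 [287.93644223 121.94742661]]
tool y yaw -71.61962843236539
```

```bash
python3 -m inch '[[[0.4,0.55,0],0],[[1.0,1.4,0],-0.3],[[1.6,2.25,0],-0.6],[[2.2,3.1,0],-0.9],[[2.85,3.95,0],-1.2]]' 0.5 20
python3 -m inch '[[[0.6,0.8,0],-0.3],[[1.2,1.6,-0.2],-0.6],[[1.8,2.4,-0.6],-0.9],[[2.4,3.2,-1.0],-1.04],[[2.9,3.98,-1.4],-1.04]]'
python3 -m inch '[[[0,0,-0.3],0],[[0,0,-0.56],0],[[0,0,-0.56],0],[[0,0,-0.56],0],[[0,0,-0.56],0]]'
python3 - <<'E'
from h import *
st=manip.get_state();R=cv2.Rodrigues(st["orientation"])[0];print("y yaw",np.degrees(np.arctan2(R[1,1],R[0,1])),"tool z",R[:,2])
p=st["tcp_pos"];t=np.array([.4612,-.1252,.0172]);print(p,(t-p)/.05)
E
```

```text
time_s: 0.6
tcp_pos: [0.3107, -0.3302, 0.2185]
orientation: [-3.132, -0.237, 0.0]
wrist_force: [1.4, -0.5, 0.7]
opening: 0.0576
finger_force: 0.0
time_s: 1.1
tcp_pos: [0.4516, -0.1383, 0.1516]
orientation: [3.141, 0.012, 0.001]
wrist_force: [-0.1, -0.5, 0.3]
opening: 0.0468
finger_force: 0.0
time_s: 1.6
tcp_pos: [0.4508, -0.1404, 0.1249]
orientation: [3.141, 0.012, 0.001]
wrist_force: [-0.3, 0.4, -0.8]
opening: 0.0467
finger_force: 0.0
y yaw -89.57370888682927 tool z [ 9.18638680e-04 -3.65519390e-04 -9.99999511e-01]
[ 0.45079982 -0.14042863  0.12489386] [ 0.20800362  0.30457262 -2.1538773 ]
```

```bash
python3 -m inch '[[[0.2,0.3,0],0],[[0.21,0.305,-0.5],0],[[0.21,0.305,-1.0],0],[[0.21,0.305,-1.3],0],[[0.21,0.305,-1.3],0]]'
python3 - <<'E'
from h import *
p=manip.get_state()["tcp_pos"];t=np.array([.4612,-.1252,.0172]);print(p,(t-p)/.05)
cv2.imwrite("pics/s1.png",cv2.resize(manip.get_image("side")[150:260,270:420],None,fx=5,fy=5,interpolation=cv2.INTER_CUBIC))
E
```

```text
time_s: 2.1
tcp_pos: [0.4603, -0.1248, 0.0583]
orientation: [-3.141, -0.012, 0.003]
wrist_force: [-0.3, -0.0, 0.2]
opening: 0.0467
finger_force: 0.0
[ 0.4603186  -0.12477194  0.05831223] [ 0.017628   -0.00856117 -0.8222446 ]
```

View pics/s1.png

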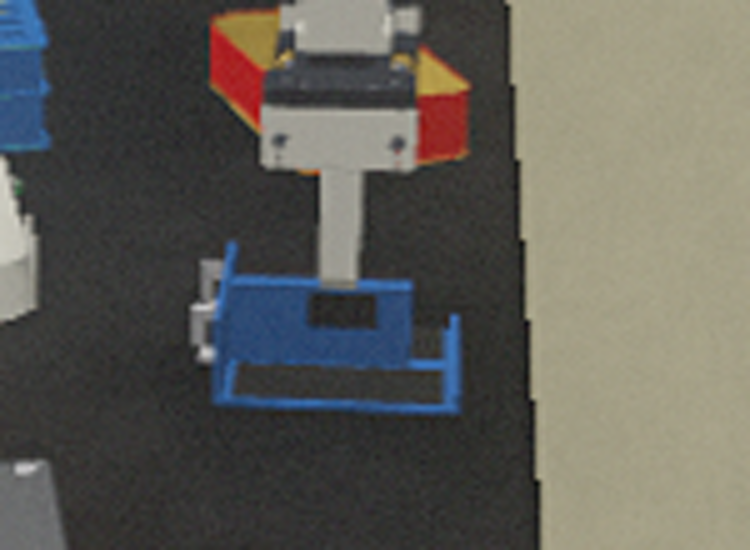

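The finger (340,230) is centred over the black pad (343,310). Now I'll descend and grip.

```bash
python3 -m inch '[[[0.02,-0.01,-0.4],0],[[0.02,-0.01,-0.7],0],[[0.02,-0.01,-0.82],0],[[0.02,-0.01,-0.82],0],[[0.02,-0.01,-0.82],0]]'
python3 -m inch '[[[0,0,0],0],[[0,0,0],0],[[0,0,0],0],[[0,0,0],0],[[0,0,0],0]]' 0 45
python3 - <<'E'
from h import *
s=manip.get_state();print(s["tcp_pos"],s["opening"],s["finger_force"],s["wrist_force"])
E
```

```text
time_s: 2.65
tcp_pos: [0.4626, -0.1256, 0.0192]
orientation: [3.141, 0.012, 0.002]
wrist_force: [-0.9, 0.2, -0.0]
opening: 0.0462
finger_force: 0.0
time_s: 3.15
tcp_pos: [0.4621, -0.1253, 0.0183]
orientation: [3.142, 0.013, 0.0]
wrist_force: [0.3, 0.8, 0.4]
opening: 0.0111
finger_force: 0.1
[ 0.46212598 -0.12529139  0.01828645] 0.011122499327363191 0.07374746957793832 [0.25360029 0.81689979 0.41470377]
```

```bash
python3 -m inch '[[[0,0,0],0],[[0,0,0],0],[[0,0,0],0],[[0,0,0.1],0],[[0,0,0.3],0]]'
python3 -m inch '[[[0,0,0.5],0],[[0,0,1.0],0],[[0,0,1.5],0],[[0,0,2.0],0],[[0,0,2.0],0]]'
python3 -m inch '[[[0,0.4,0],0],[[0.1,1.0,0],0.3],[[0.2,1.5,0],0.7],[[0.3,2.0,0],1.1],[[0.4,2.4,0],1.59]]'
python3 -m inch '[[[0.2,0.5,0],0],[[0.5,1.0,0],0],[[0.7,1.5,0],0],[[0.91,1.78,0],0],[[0.91,1.78,0],0]]'
python3 - <<'E'
from h import *
s=manip.get_state();R=cv2.Rodrigues(s["orientation"])[0]
print(s["tcp_pos"],s["finger_force"],s["wrist_force"],np.degrees(np.arctan2(R[1,1],R[0,1]))+90)
cv2.imwrite("pics/s2.png",cv2.resize(manip.get_image("side")[165:285,215:365],None,fx=5,fy=5,interpolation=cv2.INTER_CUBIC))
cv2.imwrite("pics/t2.png",cv2.resize(manip.get_image("top")[150:270,215:375],None,fx=5,fy=5,interpolation=cv2.INTER_CUBIC))
E
```

```text
time_s: 3.65
tcp_pos: [0.4615, -0.1251, 0.0332]
orientation: [-3.141, -0.013, 0.002]
wrist_force: [0.2, 0.2, -2.0]
opening: 0.01
finger_force: 45.0
time_s: 4.15
tcp_pos: [0.4635, -0.1258, 0.1365]
orientation: [3.14, 0.013, 0.008]
wrist_force: [-0.2, -0.8, -2.1]
opening: 0.0099
finger_force: 45.0
time_s: 4.65
tcp_pos: [0.4816, -0.004, 0.1325]
orientation: [-3.12, -0.365, 0.002]
wrist_force: [0.1, -1.4, -1.4]
opening: 0.0094
finger_force: 45.0
time_s: 5.15
tcp_pos: [0.5278, 0.0851, 0.1324]
orientation: [-3.12, -0.363, 0.001]
wrist_force: [-0.8, -0.9, -1.3]
opening: 0.0096
finger_force: 45.0
[0.52784876 0.08508879 0.13239359] 44.998347759246826 [-0.7817781  -0.92668333 -1.27525524] 13.286910550352914
```

View pics/s2.png

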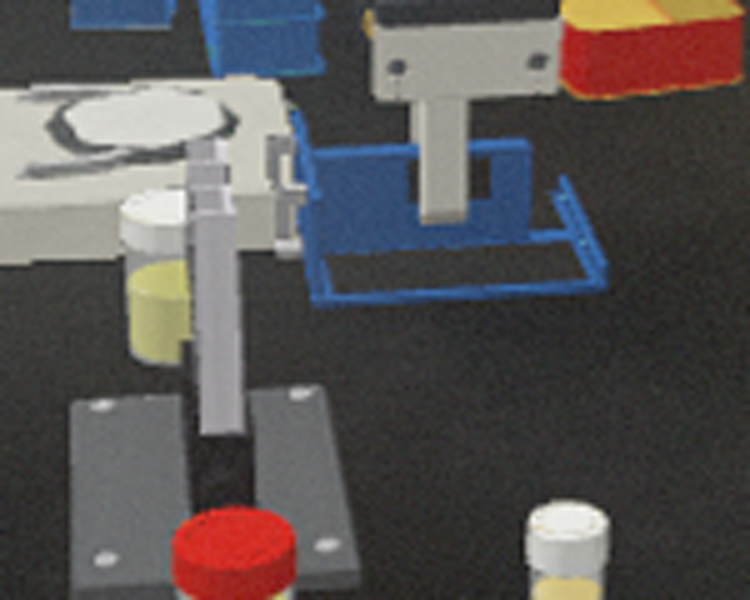

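View pics/t2.png

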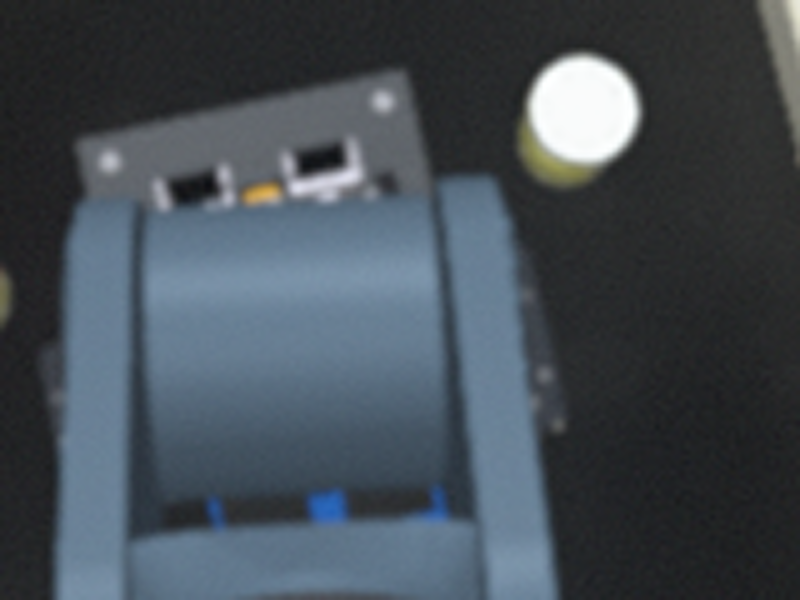

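The side crop shows the shelf gripped level in front of the uprights. Its floor runs (313,303)-(608,288), the rib's front top corner is at (528,141), and the hooks are at (288,200)-(288,250). In the top view the arm hides most of the shelf. I'll compare the points with the model.

```bash
cat >> h.py <<'E'
from scipy.spatial.transform import Rotation as Ro
S=np.array([.61478,.10411,.22967])
def tolocal(p): 
    d=np.asarray(p)[:2]-S[:2]; c,s=np.cos(S[2]),np.sin(S[2]); return np.array([c*d[0]+s*d[1],-s*d[0]+c*d[1]])
E
python3 - <<'E'
from h import *
L=np.array([[-60,50,0],[62.5,50,0],[-35,0,50],[-60,-50,13],[60.5,-50,50],[71,28,24]])*1e-3
q=np.float64([[608,288],[313,303],[528,141],[563,178],[294,107],[288,255]])/5+[215,165]-.4
s=manip.get_state();t=s["tcp_pos"];R=cv2.Rodrigues(s["orientation"])[0];yaw=np.arctan2(R[1,1],R[0,1])+np.pi/2
d=Ro.from_euler("z",yaw).apply([-.0029,0,0])
p0=np.r_[t+d+[0,0,-.0183],0,0]
P=lambda p:Ro.from_euler("ZYX",[yaw,p[3],p[4]]).apply(L)+p[:3]
f=lambda p:(proj("side",P(p))-q).ravel()
print(p0,np.round(f(p0),1).reshape(-1,2))
g=lambda p:np.r_[f(p),(p[1]-p0[1])/.001]
r=least_squares(g,p0,x_scale=.05,loss="soft_l1");print(r.x,np.round(f(r.x),1).reshape(-1,2))
print("local shelf origin",tolocal(p0),tolocal(r.x), "tcp",tolocal(t))
# upright top from this picture
for Z in(.153,.155,.157):print(Z,(proj("side",W(S,[[0,.043,Z],[0,.013,Z],[0,.043,.056]]))-[215,165]+.4)*5)
E
```

```text
[0.52402304 0.08284272 0.11414155 0.         0.        ] [[ 0.6  0.8]
 [ 0.6  1.2]
 [ 1.  -0.4]
 [ 1.3 -1.1]
 [ 0.9  0.4]
 [ 0.3 -4. ]]
[ 0.52563479  0.08281422  0.11357784 -0.00146056  0.02706437] [[-0.2  0.5]
 [-0.2  0.7]
 [ 0.1 -0.4]
 [ 0.5 -0.3]
 [ 0.2  0.9]
 [-0.4 -4.3]]
local shelf origin [-9.32154513e-02 -4.74492165e-05] [-0.09165251 -0.00044212] tcp [-9.03154526e-02 -4.47518969e-05]
0.153 [[236.71702855 219.01397077]
 [232.71289755 190.92898943]
 [244.68565378 431.45901961]]
0.155 [[236.54599967 214.47465788]
 [232.54314104 186.48508842]
 [244.68565378 431.45901961]]
0.157 [[236.37468551 209.92862321]
 [232.37310729 182.03475315]
 [244.68565378 431.45901961]]
```

```bash
python3 -m inch '[[[0,0,-0.2],0],[[0,0,-0.37],0],[[0.15,0.035,-0.37],0],[[0.31,0.073,-0.37],0],[[0.31,0.073,-0.37],0]]'
python3 -m inch '[[[0,0,0],0],[[0,0,0],0],[[0,0,0],0],[[0,0,0],0],[[0,0,0],0]]'
python3 - <<'E'
from h import *
s=manip.get_state();R=cv2.Rodrigues(s["orientation"])[0]
print(s["tcp_pos"],s["wrist_force"],np.degrees(np.arctan2(R[1,1],R[0,1]))+90, tolocal(s["tcp_pos"])*1e3)
E
```

```text
time_s: 5.75
tcp_pos: [0.5444, 0.0874, 0.1149]
orientation: [-3.121, -0.36, -0.002]
wrist_force: [-0.2, -0.2, -1.2]
opening: 0.0096
finger_force: 45.0
time_s: 6.25
tcp_pos: [0.543, 0.0873, 0.1148]
orientation: [3.121, 0.361, 0.0]
wrist_force: [-0.3, -0.7, -1.4]
opening: 0.0096
finger_force: 45.0
[0.54302172 0.08734465 0.11479115] [-0.34867831 -0.74122579 -1.44205358] 13.179697341302258 [-7.36907529e+01  1.11005164e-02]
```

```bash
python3 -m inch '[[[0,0,-0.015],0],[[0.02,0.0045,-0.015],0],[[0.04,0.009,-0.015],0],[[0.06,0.0135,-0.015],0],[[0.08,0.018,-0.015],0]]'
python3 -m inch '[[[0.01,0.002,0],0],[[0.02,0.0045,0],0],[[0.02,0.0045,0],0],[[0.02,0.0045,0],0],[[0.02,0.0045,0],0]]'
python3 -c "
from h import *
s=manip.get_state();print(s['wrist_force'],tolocal(s['tcp_pos'])*1e3,s['tcp_pos'][2])"
```

```text
time_s: 6.75
tcp_pos: [0.5472, 0.0883, 0.114]
orientation: [3.121, 0.361, 0.0]
wrist_force: [0.5, -0.4, -0.5]
opening: 0.0096
finger_force: 45.0
time_s: 7.25
tcp_pos: [0.548, 0.0885, 0.114]
orientation: [-3.121, -0.361, 0.0]
wrist_force: [-0.4, -0.6, -3.3]
opening: 0.0092
finger_force: 45.0
[-0.40090176 -0.61330099 -3.25178191] [-6.85411043e+01 -2.45774329e-02] 0.11396348220749175
```

```bash
python3 -m inch '[[[0.02,0.0045,0],0],[[0.04,0.009,0],0],[[0.06,0.0135,0],0],[[0.06,0.0135,0],0],[[0.06,0.0135,0],0]]'
python3 -c "
from h import *
for i in range(3):
  s=manip.get_state();print(s['wrist_force'],s['torque'],tolocal(s['tcp_pos'])*1e3,s['tcp_pos'][2])
cv2.imwrite('pics/s3.png',cv2.resize(manip.get_image('side')[165:285,215:365],None,fx=5,fy=5,interpolation=cv2.INTER_CUBIC))"
```

```text
time_s: 7.75
tcp_pos: [0.5511, 0.0891, 0.1139]
orientation: [3.121, 0.361, -0.0]
wrist_force: [-0.5, 0.3, -2.7]
opening: 0.0101
finger_force: 45.0
[-0.50496276  0.32764504 -2.71860201] [ 0.03841679 -0.08902896 -0.01244548] [-65.46064507  -0.08261819] 0.11392476418719709
[-0.50496276  0.32764504 -2.71860201] [ 0.03841679 -0.08902896 -0.01244548] [-65.46064507  -0.08261819] 0.11392476418719709
[-0.50496276  0.32764504 -2.71860201] [ 0.03841679 -0.08902896 -0.01244548] [-65.46064507  -0.08261819] 0.11392476418719709
```

View pics/s3.png

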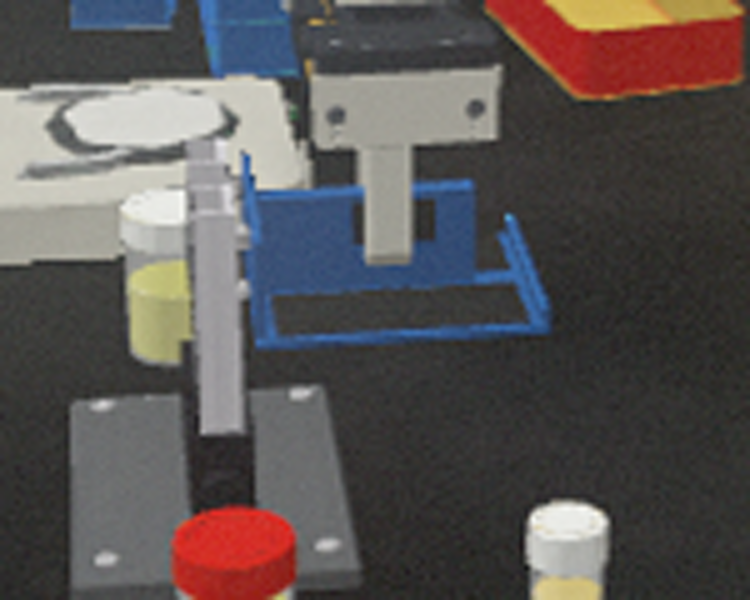

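The side crop shows the shelf's rear plate at (252,250), about 5 mm off the upright's face at (240,250), with the hook arms going in and no contact force. I'll continue until the rear face touches.

```bash
python3 -m inch '[[[0.02,0.0045,0],0],[[0.04,0.009,0],0],[[0.06,0.0135,0],0],[[0.08,0.018,0],0],[[0.08,0.018,0],0]]'
python3 -m inch '[[[0.01,0.0025,0],0],[[0.02,0.005,0],0],[[0.02,0.005,0],0],[[0.02,0.005,0],0],[[0.02,0.005,0],0]]'
python3 -c "
from h import *
s=manip.get_state();print(s['wrist_force'],s['torque'],tolocal(s['tcp_pos'])*1e3,s['tcp_pos'][2])"
```

```text
time_s: 8.3
tcp_pos: [0.5552, 0.0901, 0.1139]
orientation: [-3.121, -0.361, -0.0]
wrist_force: [-0.7, 0.2, -1.6]
opening: 0.0096
finger_force: 45.0
time_s: 8.8
tcp_pos: [0.556, 0.0903, 0.114]
orientation: [-3.121, -0.361, 0.0]
wrist_force: [0.1, 0.2, -2.7]
opening: 0.0097
finger_force: 45.0
[ 0.08539497  0.15196262 -2.6734378 ] [ 0.00606148  0.00265628 -0.00537107] [-60.33640403  -0.08551013] 0.1139500510993301
```

```bash
python3 -m inch '[[[0.01,0.0025,0],0],[[0.02,0.005,0],0],[[0.02,0.005,0],0],[[0.02,0.005,0],0],[[0.02,0.005,0],0]]'
python3 -c "
from h import *
s=manip.get_state();print(s['wrist_force'],s['torque'],tolocal(s['tcp_pos'])*1e3,s['tcp_pos'][2])"
```

```text
time_s: 9.3
tcp_pos: [0.5569, 0.0905, 0.1139]
orientation: [3.121, 0.361, -0.001]
wrist_force: [-1.1, -1.2, -1.6]
opening: 0.0098
finger_force: 45.0
[-1.10000356 -1.20518868 -1.57797244] [-0.05691763  0.30354042  0.05028632] [-5.94427034e+01 -5.74975585e-02] 0.11389703284561059
```

```bash
python3 -m inch '[[[0.01,0.0025,0],0],[[0.01,0.0025,0],0],[[0.01,0.0025,0],0],[[0.01,0.0025,0],0],[[0.01,0.0025,0],0]]'
python3 -c "
from h import *
s=manip.get_state();print(s['wrist_force'],s['torque'],tolocal(s['tcp_pos'])*1e3,s['tcp_pos'][2])"
python3 -m inch '[[[0.01,0.0025,0],0],[[0.01,0.0025,0],0],[[0.01,0.0025,0],0],[[0.01,0.0025,0],0],[[0.01,0.0025,0],0]]'
python3 -c "
from h import *
s=manip.get_state();print(s['wrist_force'],s['torque'],tolocal(s['tcp_pos'])*1e3,s['tcp_pos'][2])"
```

```text
time_s: 9.8
tcp_pos: [0.557, 0.0905, 0.1138]
orientation: [3.121, 0.361, -0.002]
wrist_force: [-4.9, -1.8, 0.1]
opening: 0.0096
finger_force: 45.0
[-4.85347509 -1.75450079  0.06533425] [-0.29862813  0.64541817  0.08956093] [-59.34566954  -0.11635807] 0.11380441746314793
time_s: 10.3
tcp_pos: [0.557, 0.0905, 0.1137]
orientation: [3.121, 0.361, -0.004]
wrist_force: [-7.8, -2.5, 1.6]
opening: 0.0099
finger_force: 45.0
[-7.75656634 -2.48686519  1.55636954] [-0.46043843  1.03380156  0.14205044] [-5.93704218e+01 -4.54958489e-02] 0.1136979007953032
```

```bash
python3 -m inch '[[[-0.015,-0.0035,0],0],[[-0.015,-0.0035,0],0],[[-0.015,-0.0035,-0.03],0],[[-0.015,-0.0035,-0.06],0],[[-0.015,-0.0035,-0.06],0]]'
python3 -m inch '[[[0,0,-0.03],0],[[0,0,-0.06],0],[[0,0,-0.06],0],[[0,0,-0.06],0],[[0,0,-0.06],0]]'
python3 -c "
from h import *
s=manip.get_state();print(s['wrist_force'],s['torque'],tolocal(s['tcp_pos'])*1e3,s['tcp_pos'][2])"
```

```text
time_s: 10.8
tcp_pos: [0.557, 0.0907, 0.1107]
orientation: [-3.121, -0.361, 0.001]
wrist_force: [-4.7, -0.6, -1.4]
opening: 0.0098
finger_force: 45.0
time_s: 11.3
tcp_pos: [0.5569, 0.0906, 0.1082]
orientation: [-3.121, -0.361, 0.001]
wrist_force: [-8.0, -0.5, 4.3]
opening: 0.0098
finger_force: 45.0
[-7.99054987 -0.50116999  4.3228291 ] [-0.15607936  1.10525525  0.10738951] [-5.93887086e+01  5.83066725e-02] 0.10822059646960314
```

```bash
python3 -m inch '[[[0,0,-0.02],0],[[0,0,-0.04],0],[[0,0,-0.04],0],[[0,0,-0.04],0],[[0,0,-0.04],0]]'
python3 -m inch '[[[0,0,-0.02],0],[[0,0,-0.03],0],[[0,0,-0.03],0],[[0,0,-0.03],0],[[0,0,-0.03],0]]'
python3 -c "
from h import *
s=manip.get_state();print(s['wrist_force'],s['torque'],tolocal(s['tcp_pos'])*1e3,s['tcp_pos'][2])"
```

```text
time_s: 11.8
tcp_pos: [0.5569, 0.0906, 0.1066]
orientation: [3.121, 0.361, -0.001]
wrist_force: [-10.1, -3.2, 7.1]
opening: 0.0095
finger_force: 45.0
time_s: 12.3
tcp_pos: [0.5569, 0.0906, 0.1048]
orientation: [-3.121, -0.36, 0.002]
wrist_force: [-8.3, -2.0, 4.6]
opening: 0.01
finger_force: 45.0
[-8.30687221 -2.01701297  4.62150691] [-0.1923726   1.15039334  0.05773027] [-5.94563965e+01  5.59626852e-02] 0.10478012718586258
```

```bash
python3 -m inch '[[[-0.01,-0.002,-0.01],0],[[-0.01,-0.002,-0.03],0],[[-0.01,-0.002,-0.03],0],[[-0.01,-0.002,-0.03],0],[[-0.01,-0.002,-0.03],0]]'
python3 -m inch '[[[0,0,-0.02],0],[[0,0,-0.03],0],[[0,0,-0.03],0],[[0,0,-0.03],0],[[0,0,-0.03],0]]'
python3 -c "
from h import *
s=manip.get_state();print(s['wrist_force'],s['torque'],tolocal(s['tcp_pos'])*1e3,s['tcp_pos'][2])"
```

```text
time_s: 12.8
tcp_pos: [0.5563, 0.0905, 0.1029]
orientation: [-3.121, -0.36, 0.002]
wrist_force: [-6.6, -1.5, 0.6]
opening: 0.0096
finger_force: 45.0
time_s: 13.3
tcp_pos: [0.556, 0.0905, 0.1009]
orientation: [-3.121, -0.36, 0.004]
wrist_force: [-5.1, -1.6, -4.0]
opening: 0.0098
finger_force: 45.0
[-5.10168961 -1.58408206 -4.04269493] [-0.30107123  1.0046655   0.02578863] [-60.38218067   0.10186501] 0.10086449458991113
```

```bash
python3 -m inch '[[[0.01,0.002,-0.015],0],[[0.01,0.002,-0.03],0],[[0.01,0.002,-0.03],0],[[0.01,0.002,-0.03],0],[[0.01,0.002,-0.03],0]]'
python3 -m inch '[[[0,0,-0.015],0],[[0,0,-0.03],0],[[0,0,-0.03],0],[[0,0,-0.03],0],[[0,0,-0.03],0]]'
python3 -c "
from h import *
s=manip.get_state();print(s['wrist_force'],s['torque'],tolocal(s['tcp_pos'])*1e3,s['tcp_pos'][2])"
```

```text
time_s: 13.8
tcp_pos: [0.557, 0.0906, 0.0996]
orientation: [3.121, 0.361, -0.001]
wrist_force: [-3.2, -1.4, -8.7]
opening: 0.0097
finger_force: 45.0
time_s: 14.3
tcp_pos: [0.5571, 0.0905, 0.0991]
orientation: [3.121, 0.361, -0.001]
wrist_force: [-8.2, -2.2, 2.7]
opening: 0.0098
finger_force: 45.0
[-8.20925348 -2.24828476  2.691429  ] [-0.47379125  1.48842846  0.13125629] [-59.2669279   -0.07805914] 0.0990528647595557
```

```bash
python3 -m inch '[[[0,0,-0.01],0],[[0,0,-0.01],0],[[0,0,-0.01],0],[[0,0,-0.01],0],[[0,0,-0.01],0]]'
python3 -m inch '[[[-0.01,-0.002,-0.01],0],[[-0.01,-0.002,-0.01],0],[[-0.01,-0.002,-0.01],0],[[-0.01,-0.002,-0.01],0],[[-0.01,-0.002,-0.01],0]]'
python3 -c "
from h import *
s=manip.get_state();print(s['wrist_force'],s['torque'],tolocal(s['tcp_pos'])*1e3,s['tcp_pos'][2])"
```

```text
time_s: 14.8
tcp_pos: [0.5571, 0.0906, 0.0988]
orientation: [3.121, 0.361, -0.001]
wrist_force: [-10.3, -2.7, 4.7]
opening: 0.0096
finger_force: 45.0
time_s: 15.3
tcp_pos: [0.557, 0.0905, 0.0984]
orientation: [3.121, 0.361, 0.001]
wrist_force: [-8.5, -2.7, 3.6]
opening: 0.0098
finger_force: 45.0
[-8.45516777 -2.70216599  3.63246347] [-0.34235072  1.28178959  0.09559026] [-59.34157949  -0.07928302] 0.0984232603501326
```

```bash
python3 -m inch '[[[-0.01,-0.002,-0.01],0],[[-0.01,-0.002,-0.02],0],[[-0.01,-0.002,-0.02],0],[[-0.01,-0.002,-0.02],0],[[-0.01,-0.002,-0.02],0]]'
python3 -m inch '[[[0,0,-0.01],0],[[0,0,-0.02],0],[[0,0,-0.02],0],[[0,0,-0.02],0],[[0,0,-0.02],0]]'
python3 -c "
from h import *
s=manip.get_state();print(s['wrist_force'],s['torque'],tolocal(s['tcp_pos'])*1e3,s['tcp_pos'][2])"
```

```text
time_s: 15.8
tcp_pos: [0.557, 0.0905, 0.0976]
orientation: [-3.121, -0.36, -0.003]
wrist_force: [-6.4, -1.3, 5.1]
opening: 0.0096
finger_force: 45.0
time_s: 16.3
tcp_pos: [0.557, 0.0905, 0.0972]
orientation: [3.121, 0.361, 0.003]
wrist_force: [-9.9, -3.4, 11.7]
opening: 0.0097
finger_force: 45.0
[-9.88507378 -3.40600026 11.68868964] [-0.2162531   1.32702378  0.07656835] [-59.39164126  -0.06186881] 0.09719242790643769
```

```bash
python3 -m inch '[[[-0.01,-0.002,0],0],[[-0.01,-0.002,0],0],[[-0.01,-0.002,-0.01],0],[[-0.01,-0.002,-0.01],0],[[-0.01,-0.002,-0.01],0]]'
python3 -c "
from h import *
s=manip.get_state();print(s['wrist_force'],s['torque'],tolocal(s['tcp_pos'])*1e3,s['tcp_pos'][2])"
```

```text
time_s: 16.8
tcp_pos: [0.5569, 0.0905, 0.097]
orientation: [-3.121, -0.361, -0.005]
wrist_force: [-9.3, -2.4, 14.8]
opening: 0.0094
finger_force: 45.0
[-9.3331106  -2.35004694 14.75154925] [-0.21375442  1.11082662  0.11182228] [-59.46753018  -0.08333507] 0.0970155970138198
```

```bash
python3 -m inch '[[[-0.01,-0.002,0.02],0],[[-0.01,-0.002,0.05],0],[[-0.01,-0.002,0.05],0],[[-0.01,-0.002,0.05],0],[[-0.01,-0.002,0.05],0]]'
python3 -m inch '[[[0,0,0.02],0],[[0,0,0.04],0],[[0,0,0.04],0],[[0,0,0.04],0],[[0,0,0.04],0]]'
python3 -c "
from h import *
s=manip.get_state();print(s['wrist_force'],s['torque'],tolocal(s['tcp_pos'])*1e3,s['tcp_pos'][2])
L=np.array([[-60,50,0],[62.5,50,0],[-35,0,50],[-60,-50,13],[60.5,-50,50]])*1e-3
z=s['tcp_pos'][2]-.0183;c,sn=np.cos(S[2]),np.sin(S[2]);o=S[:2]-.0625*np.array([c,sn])
for zz in(.079,.0806,z):print(zz,((proj('side',W(np.r_[o,S[2]],L+[0,0,zz]))-[215,165]+.4)*5).round().tolist())
cv2.imwrite('pics/s4.png',cv2.resize(manip.get_image('side')[165:285,215:365],None,fx=5,fy=5,interpolation=cv2.INTER_CUBIC))"
```

```text
time_s: 17.3
tcp_pos: [0.556, 0.0903, 0.0977]
orientation: [3.121, 0.36, 0.002]
wrist_force: [2.0, 0.3, 2.7]
opening: 0.0096
finger_force: 45.0
time_s: 17.8
tcp_pos: [0.5551, 0.0901, 0.0993]
orientation: [3.121, 0.36, -0.001]
wrist_force: [0.8, -0.6, -0.3]
opening: 0.0093
finger_force: 45.0
[ 0.84043093 -0.56062496 -0.25711333] [ 0.00319995 -0.2892617   0.02957447] [-6.12579182e+01 -1.75876866e-02] 0.09929219065722181
0.079 [[537.0, 373.0], [244.0, 390.0], [461.0, 219.0], [501.0, 248.0], [231.0, 187.0]]
0.0806 [[537.0, 369.0], [244.0, 387.0], [461.0, 216.0], [501.0, 245.0], [231.0, 183.0]]
0.08099219065722181 [[537.0, 368.0], [244.0, 386.0], [461.0, 215.0], [501.0, 244.0], [231.0, 183.0]]
```

View pics/s4.png

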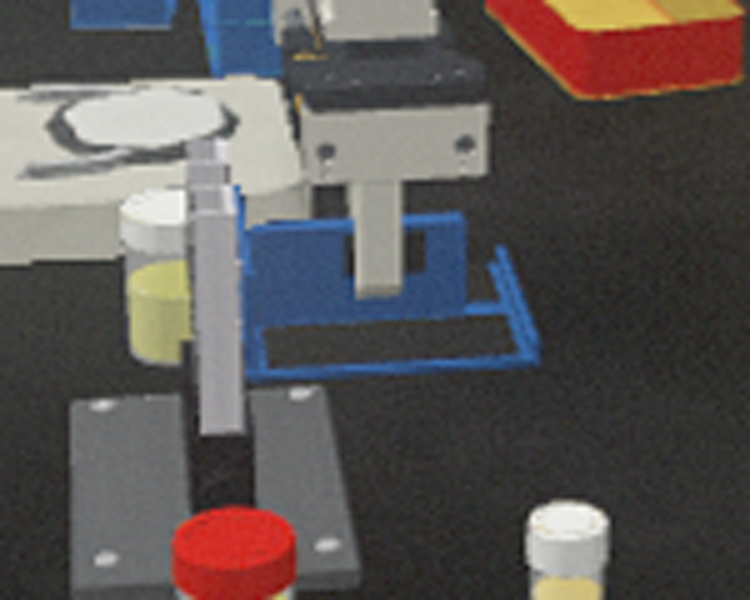

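```bash
python3 -m inch '[[[0.02,0.005,0.01],0],[[0.02,0.005,0.02],0],[[0.02,0.005,0.02],0],[[0.02,0.005,0.02],0],[[0.02,0.005,0.02],0]]'
python3 -c "
from h import *
s=manip.get_state();print(s['wrist_force'],s['torque'],tolocal(s['tcp_pos'])*1e3,s['tcp_pos'][2])"
python3 -m inch '[[[0,0,0.01],0],[[0,0,0.02],0],[[0,0,0.02],0],[[0,0,0.02],0],[[0,0,0.02],0]]'
python3 -c "
from h import *
s=manip.get_state();print(s['wrist_force'],s['torque'],tolocal(s['tcp_pos'])*1e3,s['tcp_pos'][2])"
```

```text
time_s: 18.35
tcp_pos: [0.5555, 0.0904, 0.0999]
orientation: [3.121, 0.361, -0.003]
wrist_force: [-1.2, -1.1, -6.7]
opening: 0.0098
finger_force: 45.0
[-1.15077089 -1.10116022 -6.67692076] [-0.3115642   0.78205456 -0.02966238] [-60.80558059   0.10673694] 0.09990492427673676
time_s: 18.85
tcp_pos: [0.5558, 0.0904, 0.1012]
orientation: [-3.121, -0.361, 0.002]
wrist_force: [-3.4, -2.1, -11.8]
opening: 0.0099
finger_force: 45.0
[ -3.35603076  -2.12791463 -11.76660465] [-0.3703738   1.18072638  0.00640044] [-60.49751082   0.0948814 ] 0.10119266175215016
```

```bash
python3 -m inch '[[[0,0,-0.02],0],[[0,0,-0.04],0],[[0,0,-0.06],0],[[0,0,-0.06],0],[[0,0,-0.06],0]]'
python3 -m inch '[[[0,0,-0.02],0],[[0,0,-0.03],0],[[0,0,-0.03],0],[[0,0,-0.03],0],[[0,0,-0.03],0]]'
python3 -m inch '[[[0,0,-0.01],0],[[0,0,-0.02],0],[[0,0,-0.02],0],[[0,0,-0.02],0],[[0,0,-0.02],0]]'
python3 -c "
from h import *
s=manip.get_state();print(s['wrist_force'],s['torque'],tolocal(s['tcp_pos'])*1e3,s['tcp_pos'][2])"
```

```text
time_s: 19.35
tcp_pos: [0.5573, 0.0906, 0.0996]
orientation: [3.121, 0.361, 0.004]
wrist_force: [-5.2, -1.2, 0.1]
opening: 0.0099
finger_force: 45.0
time_s: 19.85
tcp_pos: [0.5573, 0.0906, 0.0983]
orientation: [3.121, 0.361, 0.004]
wrist_force: [-6.6, -1.1, 2.8]
opening: 0.0094
finger_force: 45.0
time_s: 20.35
tcp_pos: [0.5574, 0.0906, 0.0977]
orientation: [3.121, 0.361, 0.005]
wrist_force: [-8.3, -2.6, 7.4]
opening: 0.0099
finger_force: 45.0
[-8.34070388 -2.55029819  7.42696965] [-0.14654979  0.88319988  0.0789878 ] [-58.95785372  -0.12432951] 0.09769586047878048
```

```bash
python3 -m inch '[[[-0.01,-0.002,-0.01],0],[[-0.01,-0.002,-0.02],0],[[-0.01,-0.002,-0.02],0],[[-0.01,-0.002,-0.02],0],[[-0.01,-0.002,-0.02],0]]'
python3 -m inch '[[[-0.01,-0.002,0.02],0],[[-0.015,-0.003,0.045],0],[[-0.015,-0.003,0.045],0],[[-0.015,-0.003,0.045],0],[[-0.015,-0.003,0.045],0]]'
python3 -c "
from h import *
s=manip.get_state();print(s['wrist_force'],s['torque'],tolocal(s['tcp_pos'])*1e3,s['tcp_pos'][2])"
```

```text
time_s: 20.85
tcp_pos: [0.5574, 0.0906, 0.0974]
orientation: [3.121, 0.361, 0.007]
wrist_force: [-8.7, -1.2, 12.8]
opening: 0.0094
finger_force: 45.0
time_s: 21.35
tcp_pos: [0.5559, 0.0903, 0.0976]
orientation: [3.121, 0.36, 0.003]
wrist_force: [2.8, 0.8, 3.2]
opening: 0.0096
finger_force: 45.0
[2.82199747 0.75778083 3.2339658 ] [ 0.19434361 -0.79670511 -0.04432827] [-6.04606657e+01 -5.00284802e-02] 0.09763170827977236
```

```bash
python3 -m inch '[[[0,0,0],0],[[0,0,0],0],[[0,0,0],0],[[0,0,0],0],[[0,0,0],0]]' 0.4
python3 -m inch '[[[0,0,0.1],0],[[0,0,0.4],0],[[0,0,0.8],0],[[0,0,1.2],0],[[0,0,1.6],0]]'
python3 -m inch '[[[-0.3,0,0.3],0],[[-0.7,0,0.6],0],[[-1.0,0,0.9],0],[[-1.4,0,1.1],0],[[-1.8,0,1.2],0]]'
python3 -c "
from h import *
a=cv2.resize(manip.get_image('side')[165:285,215:365],None,fx=4.5,fy=4.5,interpolation=cv2.INTER_CUBIC)
cv2.imwrite('pics/s5.png',a)"
```

```text
time_s: 21.85
tcp_pos: [0.5549, 0.0902, 0.0971]
orientation: [-3.121, -0.361, 0.001]
wrist_force: [0.3, -0.7, -0.3]
opening: 0.0369
finger_force: 0.0
time_s: 22.35
tcp_pos: [0.555, 0.0902, 0.1784]
orientation: [3.121, 0.361, 0.0]
wrist_force: [-0.2, 0.0, -0.2]
opening: 0.0377
finger_force: 0.0
time_s: 22.85
tcp_pos: [0.4646, 0.0902, 0.2385]
orientation: [3.121, 0.361, 0.003]
wrist_force: [-1.4, 0.1, -0.3]
opening: 0.0375
finger_force: 0.0
```

View pics/s5.png

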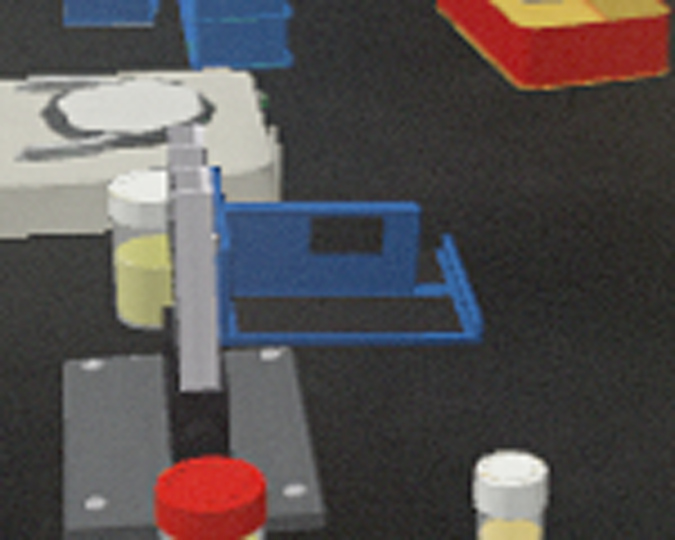

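The shelf hangs from the uprights with its floor at (222,342)-(482,337), sagging slightly. The jars and vial haven't moved. I'll fit the tilt and height before handing in.

Run:
```python
from h import *
L=np.array([[-60,50,0],[62.5,50,0],[-35,0,50],[-60,-50,13],[60.5,-50,50]])*1e-3
def fit(q,sc,yaw=S[2]):
    q=np.float64(q)/sc+[215,165]-.4
    P=lambda p:Ro.from_euler("ZY",[yaw,p[2]]).apply(L)+[*(S[:2]+(p[0]-.0625)*np.array([np.cos(S[2]),np.sin(S[2])])),p[1]]
    f=lambda p:(proj("side",P(p))-q).ravel()
    r=least_squares(f,[0,.08,0],x_scale=.01,loss="soft_l1");print(r.x,np.round(f(r.x),1))
fit([[608,288],[313,303],[528,141],[563,178],[294,107]],5)   # tcp .1324
fit([[540,363],[247,380],[464,214],[500,247],[237,185]],5)   # tcp .0993
fit([[482,340],[222,344],[419,205],[447,236],[217,168]],4.5) # released
```

```text
[-0.02857073  0.11472744 -0.01280354] [-0.4  1.  -0.5  0.6  0.3 -0.4  0.4 -0.9  0.2 -0.2]
[-0.00121253  0.08160188 -0.00458445] [-0.1  0.9 -0.1  0.7  0.1 -0.   0.8 -0.7 -0.5 -0.9]
[ 0.00012674  0.07734089 -0.05772819] [ 0.1  1.2 -0.6  0.7  0.3 -0.2  1.1 -0.7 -0.7 -0.8]
```

```bash
python3 -c "
from plant import manip
print(manip.finish_job())"
```

```text
the job is handed in; nothing more can be done
None
```

I hung the shelf in the top slots, pressed it onto its seat, let go and handed the job in. It resisted a 12 N upward pull and sags about 0.06 rad, both consistent with a locked latch; the judge's verdict was not shown.

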